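# Pin down a jig's drop strap with a spring clip

## Robot

A 6-joint arm with a two-finger parallel gripper is mounted at the origin on a cart in front of the work surface, level with it; the furniture and walls round the work are solid. World frame = base frame: x ahead of the robot, y to its left, z up, the work surface at z = 0. Lengths are in m, angles in degrees, forces in N, time in s.
With the tool pointing down it reaches from about 0.35 to 0.875 m from the base axis. Payload 4.2 kg.
Tool frame: the origin (TCP) lies on the centre line of the jaws, within the pads' length; the fingertips stand 25 mm ahead of it and the grasp point (between the pads) lies 6 mm ahead of it (finger_overhang is the distance from the TCP to the fingertips, in m); z points along the fingers, y is the line along which they close (so a half turn about z gives the same grasp; the last joint's range is limited). The gripper opens to 87 mm and grips with 3 to 60 N. Pads are 19 mm wide; open, the fingers measure 117 mm over their backs; the gripper's body (75 mm by 190 mm) begins 51 mm behind the grasp point.
Start: joints at [-51.532, 22.042, 0.453, 0, -68.411, -14.817], TCP at [0.251, -0.572, 0.248] pointing down, gripper open.
Joint ranges: [-179.83, 179.83], [-69.29, 118.12], [-61.27, 80.66], [-181.25, 117.63], [-171.15, -9.14], [-177.46, 177.46]. Speed limits (degrees/s): [159.86, 159.86, 180, 180, 180, 180].

## Interface

Orientations are given as a 3x3 rotation matrix whose columns are the frame's x, y, z axes.
In Python, from station import sense, capture, finish_job, spot_in, tip_of, finger_overhang gives the robot as it stands. The module is installed in compiled form; this text tells all that it offers.
- The arm moves only by the tool servo_tool, never from a script. Its arguments are lists of equal length, an entry for each row: "slide": the shift along the tool's x, y, z in m, a list of three; "spin": the turn about the tool's z in degrees; "grip": the closure, from 0 (fully open) to 1 (shut). A call has exactly 5 rows; each row is the pose to reach, as a shift and turn from the pose commanded when the call began, along the tool's axes at that moment; what a row does not reach only later rows make up. A row lasts 1/12 s, in which the tool goes at most 41.7 mm and 7.16 degrees, less where a joint would pass 70% of its speed; a pose out of reach is approached as far as the arm can. A call with a gripper value outside its range is refused whole. The fingers move at their own pace and stop on an object; the grip force is fixed at half the most. Time passes only in rows, so rows that repeat a pose let the fingers close, or fill a call up. It gives the time, the measured TCP pose, the force, the opening and the grip force at its end, in the units of the state.
- sense(): the state, without advancing time (a new reading comes with each control period).
- capture(name): name is "scene" or "top"; returns a dict with "pixels" (384x512x3 uint8, blue, green, red), "depth" (384x512 float32, m along the optical axis (not along the pixel's ray), 0 where there is no reading), "fx", "fy", "cx", "cy" (pixels), "k1" (the pictures are not rectified: a ray, as slopes to the right and down, at radius r is drawn at 1 + k1 r^2 times it, then the intrinsics apply), "R" (3x3) and "t" (3): a world point X has camera coordinates R X + t. Camera axes: x right, y down, z forward; pixel columns grow to the right and rows downward; lengths in m; the calibration is good to about 2 mm. A picture is of the moment at which its call begins.
- finish_job(): hands the job in; it is judged then, once.
Trained networks look in the newest picture that a camera, given by its name, has taken for a name from the list of things; names that differ only in an ending like _2 or _b are one class to them, and where a whole thing is asked for, a point or a joint stands for the part that bears it (a point fixed in the world has none). Each returns a list of dicts, best first, with "conf" (0 to 1); they miss things now and then, are a little off and sometimes report something else, mostly with a low value. They report only what shows in the picture. A call takes as long as a camera call.
- spot_in(thing, camera): "point" ([x, y, z] in m, in world coordinates, good to about 4 mm: the middle of the surface that is visible of it).
- tip_of(thing, camera): "point" ([x, y, z] in m, in world coordinates, good to about 4 mm: a listed point, or the origin of a listed thing).
The state is a dict: "time_s": time; "joints": joint angles; "joint_velocities": joint speeds; "effort": joint torques, N m; "tcp_pos": TCP position; "ee_rot": TCP orientation; "wrist_force": force on the tool from outside, world axes, zero at the start; "moment": the same for the moment, N m; "gripper_width": opening from 0.0 (shut) to 1.0 (fully open); "gripper_force": force on a finger pad.
Only numpy, scipy, OpenCV 4.12 (cv2) and the standard library are available. Lean on these libraries where they do the work, as an engineer would, in place of code of your own. Each camera call takes 0.05 s, during which the arm holds its last target. There are 200 camera calls.

## Task

Clamp the wooden block in the jig: swing the steel strap fully down so that the stud comes up through its hole, then take the hairpin spring clip from its wooden offcut and push it sideways, on top of the strap and under the stud's head, over the stud's shank until it snaps home round the shank. The stud's exact setting in its slot differs each time: feel for the snap, stop there, and do not shove the stud out of its setting. Then let go, and leave the other things on the bench where they are.

Things in the scene. Friction and masses are not known exactly. Their poses are not given: they have to be found in the camera images.
- jig: Low steel jig fixed to the bench: base plate 110 x 205 x 12 mm (x, y, z), origin under its centre. A wooden block 120 x 60 x 26 mm lies across it at y = +22 mm. The strap's hinge axis runs along the jig's x through y = +85, z = 41 mm. The clip goes on from the jig's -x side, its mouth pointing to +x.
- stud_place (a point): Point on the jig at x = 0, y = -55, z = 44 mm: middle of the closed strap's hole, level with its top. Stud: shank 12 mm across (stud_c0), head 18 mm across, 6 mm thick, underside 8.5 mm above this point. The stud is clamped in a slot along the jig's x and really stands anywhere up to 14 mm from this point towards +x or -x: not reported, feel for it. A push over 14 N shifts it.
- strap (a joint): Angle of the steel strap (rad): 0 = fully down, level on the block; grows as its -y end swings up. 66 mm wide, 6 mm thick, reaching 172 mm from the hinge axis towards -y; hole 49 x 30 mm (x, y) centred 140 mm from the axis. Stiff hinge (0.17 N m), stays where it is left; push it down from above 50 to 60 mm from the axis (further out, tips catch in the hole).
- clip: Hairpin spring clip, dark steel tab with two bright wire legs, 116 mm long, lying flat on a wooden offcut. Origin: where the shank's axis sits when home, level with the tab's underside; x from tab to mouth, z up. Slid on, its legs rest on the strap, origin 1 mm below the strap's top.
- rest: Flat wooden offcut fixed to the bench left of the jig, 51 x 130 x 25 mm, origin under its centre; the clip lies on its top, lengthwise.
- clip_tab (a point): Centre of the clip's pull tab, to hold it by: at x = -70, y = 0, z = 7 mm in the clip's frame. Tab 40 x 16 x 14 mm (x, y, z).
- clip_mouth (a point): Tip of the clip's mouth: x = +23, y = 0, z = 4 mm in its frame. Legs: 6 mm round wire (z 1 to 7 mm), sprung sideways. Mouth 22 mm clear; bulges at x = +9 mm leave 6 mm: the 12 mm shank must spread them (about 5 to 10 N), then the clip pulls itself on (push reverses) as it snaps into the 13 mm seat at x = 0. A stiff tongue stops the shank 1.5 mm past the seat: the push then jumps.
- whetstone: Loose two-layer sharpening stone, 52 x 160 x 26 mm, origin under its centre; to be left alone.
- nut_m24: Loose steel hex nut, 36 x 41 x 19 mm, origin under its centre; to be left alone.
- oil_can: Loose metal oil can with a spout, 72 x 100 x 170 mm, origin under it; to be left alone.
- wedge: Loose sawn wooden wedge, 32 x 90 x 27 mm, origin under its centre; to be left alone.

How it is judged (in metres and radians):
On the way:
1. the strap is fully down (within 0.04 rad) while the clip is not yet near the stud (value of joint strap below 0.04 rad and horizontal distance between clip and jig above 0.12 m), for 0.1 s.
At the end, for the whole second after the job is handed in: Strap fully down (within 0.04 rad); clip snapped home and at rest: its origin within 4 mm of the stud shank's axis, seen from above, z 40 to 48.5 mm in the jig's frame (between strap and head), tilted under 0.25 rad (value of joint strap below 0.04 rad and horizontal distance between clip and stud_c0 below 0.004 m and z of clip in the frame of jig between 0.04 and 0.0485 m and angle between clip's own z axis and vertical below 0.25 rad and linear speed of clip below 0.02 m/s); the robot touches nothing.
It fails at once if the stud is shoved more than 1.5 mm out of its setting (distance of stud_c0 from where it was at the start of the episode above 0.0015 m).
It fails at once if a bystander is shoved more than 30 mm or knocked over (distance of any of whetstone, nut_m24, oil_can, wedge from where it was at the start of the episode above 0.03 m or angle between oil_can's own z axis and vertical above 0.5 rad).
It also fails if it takes over 72 s, if anything falls off the work surface, if the arm or the gripper's body presses on something with over 40 N, if the wrist force passes 120 N, or if a joint passes its speed limit or range.

## Working session

There is one attempt and no reset: what is moved stays moved. The work goes in short steps, Python scripts to look and compute and a tool call to move; the robot and the scene stay as the last step left them, time stands still between calls to the robot, and variables do not carry over. Pictures are saved under pics/ and viewed, at most 10 in all, crops included, and the job is handed in when it is done.

Besides the shell and the picture viewer there is one more tool, called after ">>>" as name(argument=value, ...), one argument or row to a line, values as JSON. servo_tool: Moves the arm, as the interface text tells. Its arguments: {"type":"object","properties":{"slide":{"type":"array"},"spin":{"type":"array"},"grip":{"type":"array"}},"required":["slide","spin","grip"]}

```bash
mkdir -p pics
python3 - <<'E'
from station import *
import cv2,numpy as np
s=sense();print(s['time_s'],s['tcp_pos'],np.round(s['ee_rot'],3).tolist(),finger_overhang)
for c in('scene','top'):
    d=capture(c);cv2.imwrite(f'pics/{c}1.png',d['pixels']);np.savez(f'{c}1.npz',**d)
    for n in('jig','stud_place','strap','clip','rest','clip_tab','clip_mouth','whetstone','nut_m24','oil_can','wedge'):
        for f in(tip_of,spot_in):
            try:
                r=f(n,c);print(c,n,f.__name__,[(np.round(q['point'],4).tolist(),round(q['conf'],2)) for q in r[:2]])
            except Exception as e:print(n,f.__name__,e)
print(sense()['time_s'])
E
```

```text
0.0 [ 0.25054422 -0.57198241  0.24648362] [[-0.916, -0.401, -0.001], [-0.401, 0.916, 0.002], [0.0, 0.002, -1.0]] 0.025
scene jig call []
scene jig call [([0.5655, 0.1161, 0.0438], 0.7), ([0.524, 0.3597, 0.0328], 0.63)]
scene stud_place call [([0.598, 0.0319, 0.0423], 0.7)]
scene stud_place call [([0.5708, 0.1245, 0.0442], 0.77)]
strap call it knows: clip, clip_mouth, clip_tab, jig, nut_m, oil_can, rest, stud_place, wedge, whetstone
scene strap call [([0.5752, 0.1084, 0.0849], 0.86)]
scene clip call [([0.5178, 0.3108, 0.0246], 0.93)]
scene clip call [([0.5234, 0.3547, 0.0331], 0.69), ([0.569, 0.1161, 0.0456], 0.55)]
scene rest call [([0.5195, 0.3405, -0.0043], 0.55)]
scene rest call [([0.5079, 0.3584, 0.023], 0.69)]
scene clip_tab call [([0.5355, 0.3822, 0.0282], 0.57)]
scene clip_tab call [([0.5257, 0.3576, 0.0303], 0.59)]
scene clip_mouth call [([0.5151, 0.2877, 0.0282], 0.68)]
scene clip_mouth call [([0.5267, 0.3535, 0.0302], 0.94)]
scene whetstone call [([0.463, -0.1516, 0.0012], 0.92)]
scene whetstone call [([0.4585, -0.1291, 0.0287], 0.68)]
scene nut_m24 call [([0.7008, 0.2421, 
[... 1112 characters left out ...]
.0268], 0.52)]
top clip_tab call [([0.5272, 0.3428, 0.0356], 0.64)]
top clip_mouth call [([0.5154, 0.2903, 0.0255], 0.46)]
top clip_mouth call [([0.532, 0.3414, 0.0275], 0.56)]
top whetstone call [([0.4706, -0.1503, -0.0036], 0.84), ([0.5356, 0.3801, 0.0371], 0.63)]
top whetstone call [([0.4704, -0.1453, 0.0214], 0.62)]
top nut_m24 call [([0.7056, 0.2387, -0.0014], 0.65)]
top nut_m24 call [([0.7054, 0.2398, 0.025], 0.43)]
top oil_can call [([0.7177, 0.3402, 0.0015], 0.87), ([0.706, 0.2405, 0.0023], 0.54)]
top oil_can call [([0.7049, 0.3443, 0.0678], 0.94)]
top wedge call [([0.7177, -0.102, 0.0024], 0.76)]
top wedge call [([0.7103, -0.097, 0.0203], 0.67), ([0.5173, 0.3347, 0.0255], 0.39)]
2.2
```

```bash
cat > h.py <<'E'
import numpy as np,cv2
def cloud(d):
    h,w=d['depth'].shape;v,u=np.mgrid[:h,:w]
    K=np.array([[d['fx'],0,d['cx']],[0,d['fy'],d['cy']],[0,0,1]],float)
    p=np.stack([u.ravel(),v.ravel()],1).astype(np.float64)[:,None]
    n=cv2.undistortPoints(p,K,np.array([float(d['k1']),0,0,0]))[:,0]
    z=d['depth'].ravel();c=np.c_[n*z[:,None],z]
    X=(c-d['t'])@d['R'];X[z==0]=np.nan
    return X.reshape(h,w,3)
E
python3 - <<'E'
import numpy as np,cv2
a=cv2.imread('pics/scene1.png');b=cv2.imread('pics/top1.png')
cv2.imwrite('pics/both1.png',cv2.resize(np.vstack([a,b]),(400,600)))
cv2.imwrite('pics/top1b.png',cv2.resize(b,(800,600)))
for c in('scene','top'):
    d=np.load(c+'1.npz');print(c,(-d['R'].T@d['t']).round(3),d['R'][2].round(2),d['k1'])
E
```

```text
scene [0.056 0.644 0.44 ] [ 0.64 -0.63 -0.44] -0.03925145684245797
top [0.537 0.132 1.305] [ 0.05 -0.   -1.  ] -0.041216864886543636
```

View pics/top1b.png

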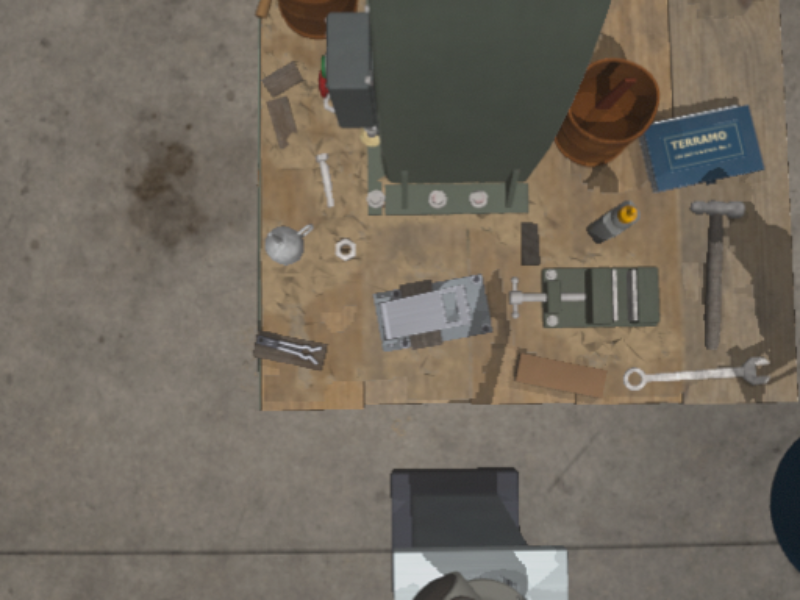

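View pics/scene1.png

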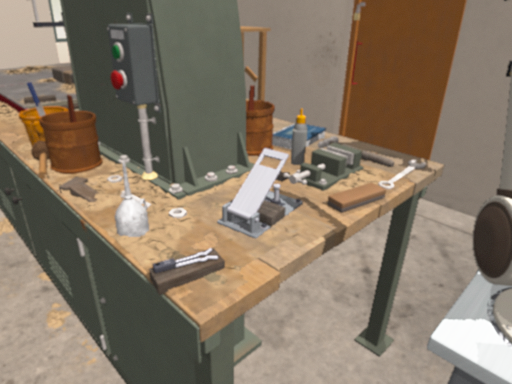

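Run:
```python
import numpy as np,cv2
from h import cloud
for c in('scene','top'):
    d=np.load(c+'1.npz');X=cloud(d);P=X.reshape(-1,3);C=d['pixels'].reshape(-1,3).astype(int)
    ok=np.isfinite(P[:,0]);P=P[ok];C=C[ok]
    m=(abs(P[:,0]-.525)<.1)&(abs(P[:,1]-.35)<.1)&(P[:,2]>.018)&(P[:,2]<.06)&(P[:,0]<.6)
    Q=P[m];print(c,'rest+clip',len(Q),cv2.minAreaRect(Q[:,:2].astype(np.float32)*1000), np.percentile(Q[:,2],[5,50,95]))
    # jig base
    m=(abs(P[:,0]-.587)<.09)&(abs(P[:,1]-.08)<.14)
    Q=P[m]
    B=Q[(Q[:,2]>.008)&(Q[:,2]<.16)];print('jig',len(B),cv2.minAreaRect(B[:,:2].astype(np.float32)*1000),B.min(0),B.max(0))
    # strap plane: points above .05
    yaw=np.radians(11.6);o=np.array([.587,.081])
    q=(Q[:,:2]-o);lx=q@[np.cos(yaw),np.sin(yaw)];ly=q@[-np.sin(yaw),np.cos(yaw)]
    k=(Q[:,2]>.05)&(abs(lx)<.03)
    f=np.polyfit(ly[k],Q[k,2],1);print('strap n',k.sum(),'slope',f,'deg',np.degrees(np.arctan(-f[0])),'lx',lx[k].min(),lx[k].max(),'ly',ly[k].min(),ly[k].max(),'zmax',Q[k,2].max())
```

```text
scene rest+clip 1455 ((519.1685791015625, 343.1221618652344), (130.9375762939453, 53.8016357421875), 77.90425109863281) [0.02017428 0.02419368 0.03752305]
jig 3693 ((587.5438232421875, 78.45193481445312), (178.80502319335938, 276.5546875), 0.1414252519607544) [ 0.49803788 -0.05986122  0.0080033 ] [0.67679459 0.21694319 0.14687972]
strap n 1352 slope [-0.5199893   0.10093665] deg 27.473949023660236 lx -0.029955500725431825 0.02985119235047936 ly -0.14311838652952197 0.08189744057657816 zmax 0.14687971889840545
top rest+clip 810 ((547.0400390625, 333.7094421386719), (129.83424377441406, 104.77232360839844), 76.98192596435547) [0.02128721 0.02645503 0.03910284]
jig 3737 ((587.1217041015625, 79.99481964111328), (179.66998291015625, 279.9465637207031), 0.01161093357950449) [ 0.49727156 -0.05997353  0.00800421] [0.6769595  0.21995594 0.1510178 ]
strap n 1024 slope [-0.50454685  0.10377496] deg 26.773084214604634 lx -0.029977527207333245 0.02997903288790767 ly -0.1489776942061414 0.09001873816141168 zmax 0.1510178005680108
```

Run:
```python
import numpy as np,cv2
from h import cloud
from scipy.optimize import least_squares
for c in('scene','top'):
    d=np.load(c+'1.npz');X=cloud(d);P=X.reshape(-1,3)
    P=P[np.isfinite(P[:,0])]
    Q=P[(abs(P[:,0]-.587)<.09)&(abs(P[:,1]-.08)<.14)]
    S=Q[(Q[:,2]>.07)]
    r=least_squares(lambda p:S@p[:2]+p[2]-S[:,2],[0,-.7,.1],loss='soft_l1',f_scale=.002).x
    g=np.hypot(*r[:2]);th=np.arctan(g);u=-r[:2]/g  # u=jig y dir
    print(c,'angle',np.degrees(th),'jig yaw from gradient',np.degrees(np.arctan2(-u[0],u[1])),len(S))
    S=Q[(abs(Q[:,:2]@r[:2]+r[2]-Q[:,2])<.006)&(Q[:,2]>.06)]
    v=np.array([u[1],-u[0]])
    a=S[:,:2]@v;b=S[:,:2]@u/np.cos(th)
    (ce,sz,an)=cv2.minAreaRect(np.c_[a,b].astype(np.float32)*1000);print('strap rect',ce,sz,an,'x-mid world line a=',ce[0])
    # end of strap and hole -> hinge location
    print('b min',np.percentile(b,.5),'horizontal hinge b', (np.percentile(b,.5)+.172)*np.cos(th),'a range',np.percentile(a,[1,99]))
    B=Q[(Q[:,2]>.008)&(Q[:,2]<.0145)]
    h=cv2.convexHull(B[:,:2].astype(np.float32)*1000);print('base',cv2.minAreaRect(h))
    # clip tab: points above .033 near rest
    T=P[(abs(P[:,0]-.525)<.07)&(abs(P[:,1]-.345)<.09)&(P[:,2]>.034)&(P[:,2]<.05)&(P[:,0]<.57)]
    print('tab',len(T),cv2.minAreaRect(T[:,:2].astype(np.float32)*1000),T[:,2].mean())
    R=P[(abs(P[:,0]-.52)<.045)&(abs(P[:,1]-.343)<.09)&(P[:,2]>.018)&(P[:,2]<.045)]
    print('rest',cv2.minAreaRect(R[:,:2].astype(np.float32)*1000))
d=np.load('scene1.npz')
im=cv2.resize(d['pixels'][235:300,140:240],None,fx=5,fy=5,interpolation=cv2.INTER_CUBIC)
im2=cv2.resize(np.load('top1.npz')['pixels'][195:250,155:330],None,fx=3.2,fy=3.2,interpolation=cv2.INTER_CUBIC)
w=max(im.shape[1],im2.shape[1]);f=lambda i:cv2.copyMakeBorder(i,0,0,0,w-i.shape[1],cv2.BORDER_CONSTANT)
cv2.imwrite('pics/crop1.png',np.vstack([f(im),f(im2)]))
```

```text
Traceback (most recent call last):
ValueError: matmul: Input operand 1 has a mismatch in its core dimension 0, with gufunc signature (n?,k),(k,m?)->(n?,m?) (size 2 is different from 3)
```

```bash
cat > fit.py <<'E'
import numpy as np,cv2
from h import cloud
from scipy.optimize import least_squares
for c in('scene','top'):
    d=np.load(c+'1.npz');X=cloud(d);P=X.reshape(-1,3)
    P=P[np.isfinite(P[:,0])]
    Q=P[(abs(P[:,0]-.587)<.09)&(abs(P[:,1]-.08)<.14)]
    S=Q[(Q[:,2]>.07)]
    r=least_squares(lambda p:S[:,:2]@p[:2]+p[2]-S[:,2],[0,-.7,.1],loss='soft_l1',f_scale=.002).x
    g=np.hypot(*r[:2]);th=np.arctan(g);u=-r[:2]/g  # u=jig y dir
    print(c,'angle',np.degrees(th),'jig yaw from gradient',np.degrees(np.arctan2(-u[0],u[1])),len(S))
    S=Q[(abs(Q[:,:2]@r[:2]+r[2]-Q[:,2])<.006)&(Q[:,2]>.06)]
    v=np.array([u[1],-u[0]])
    a=S[:,:2]@v;b=S[:,:2]@u/np.cos(th)
    (ce,sz,an)=cv2.minAreaRect(np.c_[a,b].astype(np.float32)*1000);print('strap rect',ce,sz,an)
    print('hinge b', (np.percentile(b,.5)+.172)*np.cos(th),'a range',np.percentile(a,[1,99]),'u',u)
    B=Q[(Q[:,2]>.008)&(Q[:,2]<.0145)]
    print('base',cv2.minAreaRect(B[:,:2].astype(np.float32)*1000))
    T=P[(abs(P[:,0]-.525)<.07)&(abs(P[:,1]-.345)<.09)&(P[:,2]>.034)&(P[:,2]<.05)&(P[:,0]<.57)]
    print('tab',len(T),cv2.minAreaRect(T[:,:2].astype(np.float32)*1000),T[:,2].mean())
    R=P[(abs(P[:,0]-.52)<.045)&(abs(P[:,1]-.343)<.09)&(P[:,2]>.018)&(P[:,2]<.045)]
    print('rest',cv2.minAreaRect(R[:,:2].astype(np.float32)*1000))
d=np.load('scene1.npz')
im=cv2.resize(d['pixels'][235:300,140:240],None,fx=5,fy=5,interpolation=cv2.INTER_CUBIC)
im2=cv2.resize(np.load('top1.npz')['pixels'][170:250,155:330],None,fx=3.2,fy=3.2,interpolation=cv2.INTER_CUBIC)
w=max(im.shape[1],im2.shape[1]);f=lambda i:cv2.copyMakeBorder(i,0,0,0,w-i.shape[1],cv2.BORDER_CONSTANT)
cv2.imwrite('pics/crop1.png',np.vstack([f(im),f(im2)]))
E
python3 fit.py
```

```text
scene angle 36.98343003072768 jig yaw from gradient 10.05900087143124 1150
strap rect (590.3274536132812, -17.969261169433594) (148.5046844482422, 68.46931457519531) 89.8285140991211
hinge b 0.06570988844938787 a range [0.55662149 0.6222846 ] u [-0.1746622   0.98462842]
base ((587.690185546875, 95.22453308105469), (181.30810546875, 237.08682250976562), 2.0555002689361572)
tab 150 ((535.3146362304688, 380.4291687011719), (40.67100524902344, 16.612953186035156), 74.58912658691406) 0.037254608838946705
rest ((519.1685791015625, 343.1221618652344), (130.9375762939453, 53.8016357421875), 77.90425109863281)
top angle 36.79024629764553 jig yaw from gradient 9.653497373697938 877
strap rect (591.1118774414062, -12.07232666015625) (65.95816040039062, 152.92626953125) 0.10485634952783585
hinge b 0.0675653494294046 a range [0.55871184 0.62335643] u [-0.1676893   0.98583989]
base ((587.1217041015625, 79.9949951171875), (179.66998291015625, 279.9462890625), 0.01161093357950449)
tab 104 ((525.5653076171875, 344.0804443359375), (108.70931243896484, 23.629587173461914), 77.14382934570312) 0.03849225314728481
rest ((528.3826904296875, 338.0230407714844), (129.83424377441406, 66.47319793701172), 76.98192596435547)
```

View pics/crop1.png

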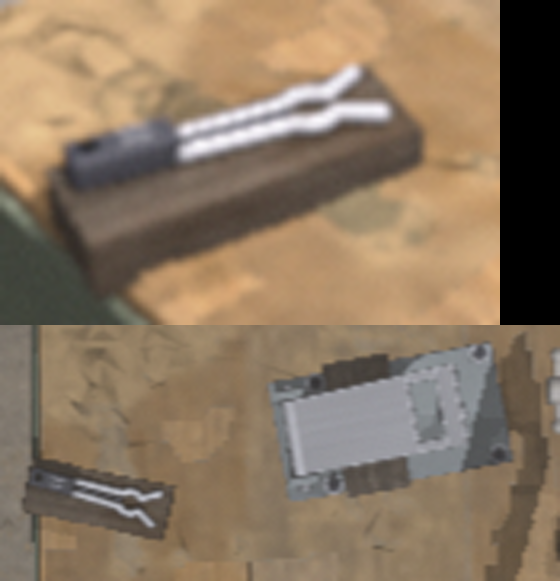

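```bash
cat > plan.py <<'E'
import numpy as np,sys
from station import sense
def pose():
    s=sense();R=np.array(s['ee_rot']);return s,np.array(s['tcp_pos']),np.degrees(np.arctan2(R[1,0],R[0,0]))
def plan(goal,yaw,n):
    """n calls, straight, from present pose; prints end slide and spin of each call"""
    s,p,y=pose();goal=np.array(goal,float)
    dy=(yaw-y+180)%360-180
    print('t',round(s['time_s'],2),'p',p.round(4),'yaw',round(y,2),'F',np.round(s['wrist_force'],1),'j',np.round(s['joints'],0))
    for i in range(n):
        a=np.radians(y+dy*i/n);dp=(goal-p)/n
        x=np.array([np.cos(a),np.sin(a),0]);yy=np.array([np.sin(a),-np.cos(a),0])
        print('slide',[round(float(v),4) for v in(dp@x,dp@yy,-dp[2])],'spin',round(-dy/n,2),'per-row',round(np.linalg.norm(dp)/5*1000,1))
if __name__=='__main__':
    a=[float(v) for v in sys.argv[1:]];plan(a[:3],a[3],int(a[4]))
E
python3 plan.py .5797 .114 .2 -80 4
```

```text
t 2.2 p [ 0.2507 -0.5725  0.2476] yaw -156.35 F [ 0.2 -0.5  0.4] j [-52.  22.   0.   0. -68. -15.]
slide [-0.1442, 0.1242, 0.0119] spin -19.09 per-row 38.1
slide [-0.1769, 0.0702, 0.0119] spin -19.09 per-row 38.1
slide [-0.1901, 0.0085, 0.0119] spin -19.09 per-row 38.1
slide [-0.1825, -0.0541, 0.0119] spin -19.09 per-row 38.1
```

>>> servo_tool(
  slide=[
    [-0.029, 0.025, 0.002],
    [-0.058, 0.05, 0.004],
    [-0.087, 0.075, 0.006],
    [-0.115, 0.1, 0.008],
    [-0.144, 0.124, 0.01],
  ],
  spin=[-4, -8, -12, -15.5, -19],
  grip=[1, 1, 1, 1, 1],
)

```text
time_s: 2.62
tcp_pos: [0.3331, -0.3996, 0.2376]
ee_rot: [[-0.734, -0.679, 0.0], [-0.679, 0.734, -0.0], [-0.0, -0.0, -1.0]]
wrist_force: [1.5, 0.6, 0.5]
gripper_width: 0.707
gripper_force: 0.0
```

>>> servo_tool(
  slide=[
    [-0.035, 0.014, 0.002],
    [-0.071, 0.028, 0.004],
    [-0.106, 0.042, 0.006],
    [-0.142, 0.056, 0.008],
    [-0.177, 0.07, 0.01],
  ],
  spin=[-4, -8, -12, -15.5, -19],
  grip=[1, 1, 1, 1, 1],
)

```text
time_s: 3.03
tcp_pos: [0.4162, -0.2279, 0.2279]
ee_rot: [[-0.472, -0.882, 0.001], [-0.882, 0.472, -0.0], [-0.0, -0.001, -1.0]]
wrist_force: [1.3, -0.1, -0.1]
gripper_width: 0.325
gripper_force: 0.0
```

```bash
python3 plan.py .5797 .114 .2 -80 2
```

```text
t 3.03 p [ 0.4162 -0.2279  0.2279] yaw -118.17 F [ 1.3 -0.1 -0.1] j [ -9.   8. -22.   0. -60. -19.]
slide [-0.1893, 0.0086, 0.0139] spin -19.08 per-row 38.0
slide [-0.1817, -0.0537, 0.0139] spin -19.08 per-row 38.0
```

>>> servo_tool(
  slide=[
    [-0.038, 0.002, 0.003],
    [-0.076, 0.0035, 0.006],
    [-0.114, 0.005, 0.009],
    [-0.151, 0.007, 0.012],
    [-0.189, 0.0085, 0.014],
  ],
  spin=[-4, -8, -12, -15.5, -19],
  grip=[1, 1, 1, 1, 1],
)

```text
time_s: 3.45
tcp_pos: [0.4982, -0.0575, 0.2137]
ee_rot: [[-0.159, -0.987, 0.0], [-0.987, 0.159, 0.0], [-0.0, -0.0, -1.0]]
wrist_force: [-0.2, -0.9, -0.2]
gripper_width: 0.018
gripper_force: 0.0
```

>>> servo_tool(
  slide=[
    [-0.036, -0.011, 0.003],
    [-0.073, -0.022, 0.006],
    [-0.109, -0.033, 0.009],
    [-0.146, -0.043, 0.012],
    [-0.182, -0.054, 0.014],
  ],
  spin=[-4, -8, -12, -15.5, -19],
  grip=[1, 1, 1, 1, 1],
)

```text
time_s: 3.87
tcp_pos: [0.5811, 0.1134, 0.1994]
ee_rot: [[0.171, -0.985, -0.0], [-0.985, -0.171, -0.0], [0.0, 0.0, -1.0]]
wrist_force: [0.4, -0.7, -0.9]
gripper_width: 0.0
gripper_force: 0.0
```

```bash
python3 plan.py .5797 .114 .125 -80 1
```

```text
t 3.87 p [0.5811 0.1134 0.1994] yaw -80.15 F [ 0.4 -0.7 -0.9] j [ 27.  21.  -8.  -0. -61. -17.]
slide [-0.0008, 0.0013, 0.0744] spin -0.15 per-row 14.9
```

>>> servo_tool(
  slide=[
    [0, 0, 0.018],
    [0, 0, 0.036],
    [0, 0, 0.052],
    [0, 0, 0.066],
    [0, 0, 0.078],
  ],
  spin=[0, 0, 0, 0, 0],
  grip=[1, 1, 1, 1, 1],
)

```text
time_s: 4.28
tcp_pos: [0.5805, 0.1116, 0.1203]
ee_rot: [[0.168, -0.986, -0.001], [-0.986, -0.168, -0.0], [0.0, 0.001, -1.0]]
wrist_force: [-0.5, -0.6, 0.6]
gripper_width: 0.004
gripper_force: 0.0
```

>>> servo_tool(
  slide=[
    [0, 0, 0.007],
    [0, 0, 0.014],
    [0, 0, 0.021],
    [0, 0, 0.028],
    [0, 0, 0.034],
  ],
  spin=[0, 0, 0, 0, 0],
  grip=[1, 1, 1, 1, 1],
)

```text
time_s: 4.7
tcp_pos: [0.5811, 0.1116, 0.0875]
ee_rot: [[0.168, -0.986, 0.001], [-0.986, -0.168, 0.0], [-0.0, -0.001, -1.0]]
wrist_force: [-0.4, -0.4, 2.7]
gripper_width: 0.007
gripper_force: 0.8
```

>>> servo_tool(
  slide=[
    [0, 0, 0.004],
    [0, 0, 0.008],
    [0, 0, 0.011],
    [0, 0, 0.013],
    [0, 0, 0.015],
  ],
  spin=[0, 0, 0, 0, 0],
  grip=[1, 1, 1, 1, 1],
)

```text
time_s: 5.12
tcp_pos: [0.5808, 0.1114, 0.0725]
ee_rot: [[0.168, -0.986, 0.0], [-0.986, -0.168, -0.0], [0.0, -0.0, -1.0]]
wrist_force: [-0.5, 0.6, 1.9]
gripper_width: 0.007
gripper_force: 0.8
```

>>> servo_tool(
  slide=[
    [0, 0, 0.001],
    [0, 0, 0.002],
    [0, 0, 0.003],
    [0, 0, 0.0035],
    [0, 0, 0.0035],
  ],
  spin=[0, 0, 0, 0, 0],
  grip=[1, 1, 1, 1, 1],
)

```text
time_s: 5.53
tcp_pos: [0.5808, 0.1115, 0.0694]
ee_rot: [[0.168, -0.986, 0.0], [-0.986, -0.168, -0.0], [0.0, -0.0, -1.0]]
wrist_force: [-1.2, -0.4, 3.9]
gripper_width: 0.003
gripper_force: 1.9
```

>>> servo_tool(
  slide=[
    [0, 0, 0.0005],
    [0, 0, 0.001],
    [0, 0, 0.0015],
    [0, 0, 0.0015],
    [0, 0, 0.0015],
  ],
  spin=[0, 0, 0, 0, 0],
  grip=[1, 1, 1, 1, 1],
)

```text
time_s: 5.95
tcp_pos: [0.5809, 0.1115, 0.0694]
ee_rot: [[0.168, -0.986, 0.001], [-0.986, -0.168, -0.0], [0.0, -0.001, -1.0]]
wrist_force: [-3.2, -0.9, 10.8]
gripper_width: 0.005
gripper_force: 5.5
```

>>> servo_tool(
  slide=[
    [0, 0, -0.01],
    [0, 0, -0.04],
    [0, 0, -0.08],
    [0, 0, -0.11],
    [0, 0, -0.13],
  ],
  spin=[0, 0, 0, 0, 0],
  grip=[1, 0.9, 0.6, 0.4, 0.4],
)

```text
time_s: 6.37
tcp_pos: [0.582, 0.112, 0.2014]
ee_rot: [[0.168, -0.986, 0.005], [-0.986, -0.168, 0.002], [-0.001, -0.005, -1.0]]
wrist_force: [0.1, -0.0, -0.4]
gripper_width: 0.227
gripper_force: 0.0
```

```bash
python3 plan.py .535 .381 .16 -103 2
python3 - <<'E'
from station import *
import cv2,numpy as np
d=capture('top');np.savez('top2.npz',**d);d=capture('scene');np.savez('scene2.npz',**d)
cv2.imwrite('pics/s2.png',cv2.resize(d['pixels'][130:300,130:330],None,fx=3,fy=3,interpolation=cv2.INTER_CUBIC))
from h import cloud
for c in('scene','top'):
    P=cloud(np.load(c+'2.npz')).reshape(-1,3);P=P[np.isfinite(P[:,0])]
    o=np.array([.5855,.0812]);y=np.radians(9.9);q=P[:,:2]-o
    lx=q@[np.cos(y),np.sin(y)];ly=q@[-np.sin(y),np.cos(y)]
    k=(abs(lx)<.05)&(ly>-.1)&(ly<.09)&(P[:,2]>.04)&(P[:,2]<.07)
    print(c,k.sum())
    if k.sum()>50: print(np.percentile(P[k,2],[5,50,95]),cv2.minAreaRect(np.c_[lx,ly][k].astype(np.float32)*1000))
    k=(abs(lx)<.025)&(abs(ly+.055)<.02)&(P[:,2]>.052)&(P[:,2]<.075)
    print('head',k.sum(), np.c_[lx,ly,P[:,2]][k].mean(0), np.c_[lx,ly][k].min(0),np.c_[lx,ly][k].max(0))
    for n in('clip_tab','clip_mouth','clip','stud_place'):print(n,[(np.round(r['point'],4),round(r['conf'],2)) for r in tip_of(n,c)[:1]])
E
```

```text
t 6.37 p [0.582  0.112  0.2014] yaw -80.32 F [ 0.1 -0.  -0.4] j [ 27.  21.  -8.   0. -60. -17.]
slide [-0.1366, 0.0005, 0.0207] spin 11.34 per-row 27.6
slide [-0.1338, 0.0274, 0.0207] spin 11.34 per-row 27.6
scene 991
[0.04177131 0.04336222 0.05069229] ((-2.3103370666503906, 0.6114959716796875), (88.04512023925781, 178.72401428222656), 0.010786193422973156)
head 30 [-0.00597499 -0.05182561  0.05679881] [-0.01315528 -0.06124393] [ 0.00310488 -0.0443112 ]
clip_tab []
clip_mouth [(array([0.5104, 0.2884, 0.0288]), 0.91)]
clip [(array([0.516 , 0.3122, 0.0235]), 0.98)]
stud_place [(array([0.595 , 0.0304, 0.0413]), 0.73)]
top 244
[0.04098367 0.04481008 0.06002511] ((-9.00100326538086, -24.72381591796875), (68.95742797851562, 135.99371337890625), 11.108476638793945)
head 28 [-0.00321269 -0.05490173  0.05910517] [-0.01030059 -0.06193768] [ 0.00479004 -0.0467864 ]
clip_tab [(array([0.5357, 0.3761, 0.0374]), 0.41)]
clip_mouth [(array([0.5347, 0.3807, 0.035 ]), 0.2)]
clip []
stud_place [(array([0.6008, 0.0269, 0.0429]), 0.83)]
```

View pics/s2.png

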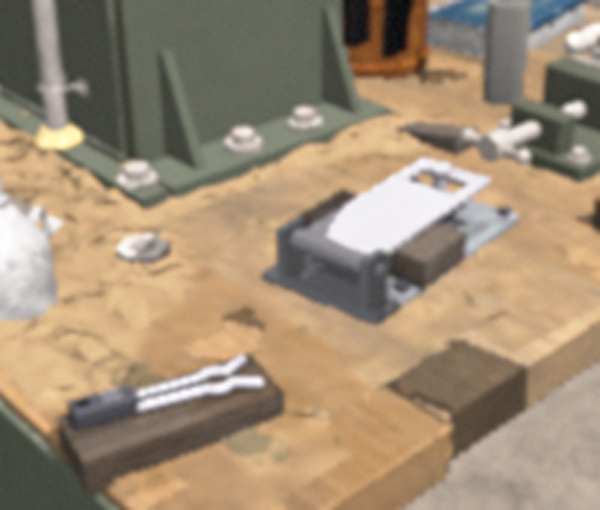

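>>> servo_tool(
  slide=[
    [-0.027, 0, 0.004],
    [-0.054, 0, 0.008],
    [-0.082, 0, 0.012],
    [-0.109, 0, 0.016],
    [-0.137, 0.0005, 0.02],
  ],
  spin=[2.3, 4.6, 6.9, 9, 11.3],
  grip=[0.4, 0.4, 0.4, 0.4, 0.4],
)

```text
time_s: 7.28
tcp_pos: [0.5569, 0.2474, 0.1767]
ee_rot: [[-0.031, -1.0, -0.001], [-1.0, 0.031, -0.001], [0.001, 0.001, -1.0]]
wrist_force: [0.5, -0.3, 1.2]
gripper_width: 0.598
gripper_force: 0.0
```

>>> servo_tool(
  slide=[
    [-0.027, 0.0055, 0.004],
    [-0.054, 0.011, 0.008],
    [-0.081, 0.0165, 0.012],
    [-0.108, 0.022, 0.016],
    [-0.134, 0.0275, 0.02],
  ],
  spin=[2.3, 4.6, 6.9, 9, 11.3],
  grip=[0.4, 0.4, 0.4, 0.4, 0.4],
)

```text
time_s: 7.7
tcp_pos: [0.5331, 0.3825, 0.1566]
ee_rot: [[-0.226, -0.974, -0.001], [-0.974, 0.226, -0.001], [0.001, 0.001, -1.0]]
wrist_force: [0.4, -0.0, 0.5]
gripper_width: 0.6
gripper_force: 0.0
```

```bash
python3 plan.py .535 .380 .054 -103 1
```

```text
t 7.7 p [0.5331 0.3825 0.1566] yaw -103.04 F [ 0.4 -0.   0.5] j [ 50.  29.  -2.  -0. -59. -63.]
slide [0.002, -0.0024, 0.1026] spin -0.04 per-row 20.5
```

>>> servo_tool(
  slide=[
    [0.002, -0.002, 0.03],
    [0.002, -0.002, 0.06],
    [0.002, -0.002, 0.085],
    [0.002, -0.002, 0.098],
    [0.002, -0.002, 0.102],
  ],
  spin=[0, 0, 0, 0, 0],
  grip=[0.4, 0.4, 0.4, 0.4, 0.4],
)

```text
time_s: 8.12
tcp_pos: [0.5335, 0.3772, 0.0514]
ee_rot: [[-0.224, -0.974, -0.005], [-0.974, 0.224, -0.005], [0.006, 0.004, -1.0]]
wrist_force: [-0.8, 0.1, 0.2]
gripper_width: 0.6
gripper_force: 0.0
```

>>> servo_tool(
  slide=[
    [0, 0, 0],
    [0, 0, 0],
    [0, 0, 0],
    [0, 0, 0],
    [0, 0, 0],
  ],
  spin=[0, 0, 0, 0, 0],
  grip=[0.6, 0.8, 1, 1, 1],
)

```text
time_s: 8.53
tcp_pos: [0.5356, 0.3792, 0.0569]
ee_rot: [[-0.224, -0.975, 0.002], [-0.975, 0.224, 0.002], [-0.002, -0.001, -1.0]]
wrist_force: [-0.2, 0.6, 0.1]
gripper_width: 0.306
gripper_force: 0.0
```

>>> servo_tool(
  slide=[
    [0, 0, 0],
    [0, 0, 0],
    [0, 0, 0],
    [0, 0, 0],
    [0, 0, 0],
  ],
  spin=[0, 0, 0, 0, 0],
  grip=[1, 1, 1, 1, 1],
)

```text
time_s: 8.95
tcp_pos: [0.5354, 0.3791, 0.0562]
ee_rot: [[-0.224, -0.975, 0.001], [-0.975, 0.224, 0.001], [-0.001, -0.001, -1.0]]
wrist_force: [-0.8, -0.2, 3.5]
gripper_width: 0.179
gripper_force: 30.0
```

>>> servo_tool(
  slide=[
    [0, 0, -0.01],
    [0, 0, -0.035],
    [0, 0, -0.065],
    [0, 0, -0.095],
    [0, 0, -0.12],
  ],
  spin=[0, 0, 0, 0, 0],
  grip=[1, 1, 1, 1, 1],
)

```text
time_s: 9.37
tcp_pos: [0.5353, 0.3788, 0.178]
ee_rot: [[-0.224, -0.975, 0.001], [-0.975, 0.224, 0.001], [-0.001, -0.001, -1.0]]
wrist_force: [0.0, 0.7, -0.1]
gripper_width: 0.181
gripper_force: 30.0
```

```bash
python3 plan.py .466 .006 .16 9.9 4
```

```text
t 9.37 p [0.5353 0.3788 0.178 ] yaw -102.94 F [ 0.   0.7 -0.1] j [ 49.  28.  -0.   0. -62. -62.]
slide [0.0947, -0.004, 0.0045] spin -28.21 per-row 19.0
slide [0.0853, 0.0413, 0.0045] spin -28.21 per-row 19.0
slide [0.0557, 0.0767, 0.0045] spin -28.21 per-row 19.0
slide [0.0128, 0.0939, 0.0045] spin -28.21 per-row 19.0
```

>>> servo_tool(
  slide=[
    [0.019, -0.001, 0.001],
    [0.038, -0.002, 0.002],
    [0.057, -0.002, 0.003],
    [0.076, -0.003, 0.004],
    [0.095, -0.004, 0.0045],
  ],
  spin=[-5.6, -11.2, -16.9, -22.6, -28.2],
  grip=[1, 1, 1, 1, 1],
)

```text
time_s: 9.78
tcp_pos: [0.5172, 0.2842, 0.1712]
ee_rot: [[0.268, -0.963, -0.001], [-0.963, -0.268, -0.0], [-0.0, 0.001, -1.0]]
wrist_force: [0.2, -0.6, -0.2]
gripper_width: 0.18
gripper_force: 30.0
```

>>> servo_tool(
  slide=[
    [0.017, 0.008, 0.001],
    [0.034, 0.0165, 0.002],
    [0.051, 0.025, 0.003],
    [0.068, 0.033, 0.004],
    [0.085, 0.041, 0.0045],
  ],
  spin=[-5.6, -11.2, -16.9, -22.6, -28.2],
  grip=[1, 1, 1, 1, 1],
)

```text
time_s: 10.2
tcp_pos: [0.5, 0.1915, 0.1667]
ee_rot: [[0.691, -0.723, -0.0], [-0.723, -0.691, -0.0], [-0.0, 0.0, -1.0]]
wrist_force: [-0.4, -0.3, -0.2]
gripper_width: 0.18
gripper_force: 30.0
```

>>> servo_tool(
  slide=[
    [0.011, 0.015, 0.001],
    [0.022, 0.031, 0.002],
    [0.033, 0.046, 0.003],
    [0.045, 0.061, 0.004],
    [0.056, 0.077, 0.0045],
  ],
  spin=[-5.6, -11.2, -16.9, -22.6, -28.2],
  grip=[1, 1, 1, 1, 1],
)

```text
time_s: 10.62
tcp_pos: [0.4828, 0.0979, 0.1622]
ee_rot: [[0.951, -0.31, -0.0], [-0.31, -0.951, 0.0], [-0.0, 0.0, -1.0]]
wrist_force: [0.6, -0.6, -0.4]
gripper_width: 0.179
gripper_force: 30.0
```

>>> servo_tool(
  slide=[
    [0.003, 0.019, 0.001],
    [0.005, 0.038, 0.002],
    [0.008, 0.056, 0.003],
    [0.01, 0.075, 0.004],
    [0.013, 0.094, 0.0045],
  ],
  spin=[-5.6, -11.2, -16.9, -22.6, -28.2],
  grip=[1, 1, 1, 1, 1],
)

```text
time_s: 11.03
tcp_pos: [0.4652, 0.0046, 0.1578]
ee_rot: [[0.984, 0.176, -0.0], [0.176, -0.984, 0.0], [-0.0, -0.0, -1.0]]
wrist_force: [-0.3, 0.5, 0.1]
gripper_width: 0.177
gripper_force: 30.0
```

```bash
python3 plan.py .466 .006 .085 9.9 1
python3 - <<'E'
from station import *
import cv2,numpy as np
from h import cloud
s=sense();p=np.array(s['tcp_pos']);R=np.array(s['ee_rot'])
for c in('scene','top'):
    d=capture(c);np.savez(c+'3.npz',**d)
    for n in('clip_tab','clip_mouth','clip','stud_place'):
        for r in tip_of(n,c)[:1]:print(c,n,np.round(r['point'],4),round(r['conf'],2),'tool frame',np.round(R.T@(np.array(r['point'])-p),4))
    P=cloud(d).reshape(-1,3);P=P[np.isfinite(P[:,0])];L=(P-p)@R
    k=(L[:,0]>.03)&(L[:,0]<.13)&(abs(L[:,1])<.03)&(abs(L[:,2]-.025)<.02)
    L=L[k];print(c,len(L))
    for a in(.03,.05,.07,.09):
        m=(L[:,0]>a)&(L[:,0]<a+.02)
        if m.sum():print(a,m.sum(),L[m,1].min().round(4),L[m,1].max().round(4),np.median(L[m,2]).round(4))
    print(L[:,0].max())
d=np.load('scene3.npz');cv2.imwrite('pics/s3.png',cv2.resize(d['pixels'][100:260,190:390],None,fx=3.5,fy=3.5,interpolation=cv2.INTER_CUBIC))
E
```

```text
t 11.03 p [0.4652 0.0046 0.1578] yaw 10.13 F [-0.3  0.5  0.1] j [ 21.  12. -29.  -0. -49.  79.]
slide [0.001, -0.0012, 0.0728] spin 0.23 per-row 14.6
scene clip_tab [0.4635 0.0051 0.1319] 0.49 tool frame [-0.0016 -0.0007  0.0259]
scene clip_mouth [0.5566 0.0197 0.1293] 0.47 tool frame [0.0926 0.0013 0.0284]
scene clip [0.5339 0.0138 0.1252] 0.6 tool frame [0.0692 0.0031 0.0325]
scene stud_place [0.597  0.0317 0.0463] 0.87 tool frame [ 0.1345 -0.0034  0.1114]
scene 126
0.03 41 -0.0095 0.0069 0.0259
0.05 39 -0.013 0.0094 0.0266
0.07 43 -0.0178 0.0133 0.028
0.09 3 -0.0147 0.0139 0.0272
0.09204031909847941
top clip_mouth [0.562 0.017 0.129] 0.54 tool frame [0.0974 0.0049 0.0287]
top clip [ 0.7164 -0.1023  0.0013] 0.68 tool frame [0.2285 0.1495 0.1563]
top stud_place [0.5979 0.0235 0.0413] 0.62 tool frame [0.134  0.0048 0.1164]
top 136
0.03 42 -0.0092 0.0078 0.0239
0.05 43 -0.0121 0.01 0.0241
0.07 41 -0.0149 0.0139 0.0247
0.09 10 -0.017 0.0152 0.0253
0.09527291948723637
```

View pics/s3.png

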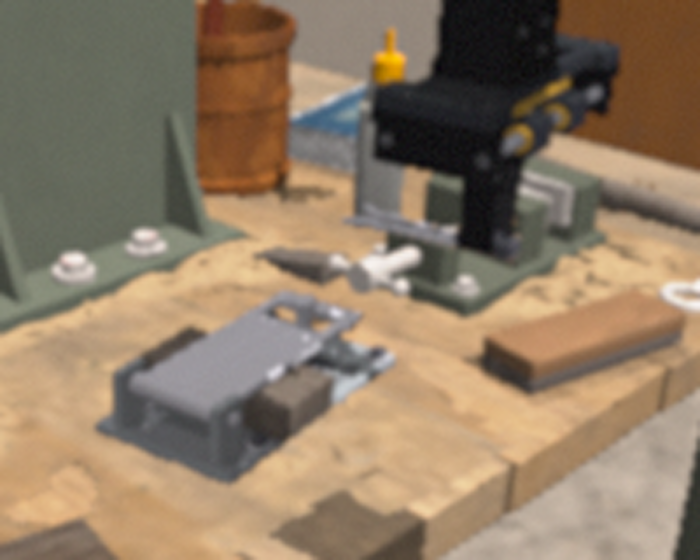

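```bash
python3 plan.py .4817 .0085 .085 9.9 1
```

```text
t 11.53 p [0.4661 0.0062 0.1576] yaw 9.88 F [ 0.2  0.6 -0.2] j [ 21.  12. -29.  -0. -49.  79.]
slide [0.0157, 0.0004, 0.0726] spin -0.02 per-row 14.8
```

>>> servo_tool(
  slide=[
    [0.003, 0, 0.018],
    [0.006, 0, 0.036],
    [0.01, 0, 0.052],
    [0.013, 0.0005, 0.065],
    [0.0155, 0.0005, 0.0725],
  ],
  spin=[0, 0, 0, 0, 0],
  grip=[1, 1, 1, 1, 1],
)

```text
time_s: 11.95
tcp_pos: [0.4809, 0.0079, 0.0835]
ee_rot: [[0.985, 0.171, -0.002], [0.171, -0.985, -0.001], [-0.002, 0.0, -1.0]]
wrist_force: [0.2, -0.5, -0.7]
gripper_width: 0.18
gripper_force: 30.0
```

Run:
```python
from station import *
import cv2,numpy as np
from h import cloud
capture('scene');
d1=capture('top');d0=capture('scene');s=sense();p=np.array(s['tcp_pos']);R=np.array(s['ee_rot'])
print(s['time_s'],p.round(4),np.round(s['wrist_force'],1),np.degrees(np.arctan2(R[1,0],R[0,0])))
for c,d in(('scene',d0),('top',d1)):
    P=cloud(d).reshape(-1,3);P=P[np.isfinite(P[:,0])];L=(P-p)@R
    for z0 in (.03,):
      k=(L[:,0]>.09)&(L[:,0]<.13)&(abs(L[:,1])<.014)&(P[:,2]>.052)&(P[:,2]<.065)
      print(c,'head',k.sum(),L[k].mean(0).round(4) if k.sum() else '',L[k].min(0).round(4),L[k].max(0).round(4))
    k=(L[:,0]>.03)&(L[:,0]<.1)&(abs(L[:,1])<.025)&(P[:,2]>.051)
    M=L[k]
    for a in(.03,.05,.07,.085):
        m=(M[:,0]>a)&(M[:,0]<a+.02)
        if m.sum():print(a,m.sum(),M[m,1].min().round(4),M[m,1].max().round(4),np.median(P[k][m,2]).round(4))
a=cv2.resize(d1['pixels'][185:235,255:325],None,fx=6,fy=6,interpolation=cv2.INTER_CUBIC)
b=cv2.resize(d0['pixels'][160:240,210:310],None,fx=6,fy=6,interpolation=cv2.INTER_CUBIC)[:, :380]
cv2.imwrite('pics/s4.png',np.hstack([cv2.copyMakeBorder(a,0,b.shape[0]-a.shape[0],0,0,cv2.BORDER_CONSTANT),b]))
```

```text
12.1 [0.4813 0.0079 0.0848] [ 0.3 -0.5 -0.5] 9.874608532425993
scene head 35 [ 0.1074 -0.0022  0.0282] [ 0.0908 -0.0134  0.0255] [0.1176 0.0131 0.0325]
0.03 56 -0.0248 0.0087 0.0586
0.05 38 -0.0134 0.0111 0.0572
0.07 38 -0.0182 0.0144 0.0564
0.085 15 -0.0182 0.0144 0.0561
top head 35 [ 0.1107 -0.0002  0.0269] [ 0.0911 -0.0138  0.0229] [0.12   0.0114 0.0325]
0.03 245 -0.0249 0.025 0.4144
0.05 38 -0.0121 0.0101 0.0583
0.07 36 -0.0143 0.0146 0.0582
0.085 14 -0.0164 0.0146 0.0584
```

View pics/s4.png

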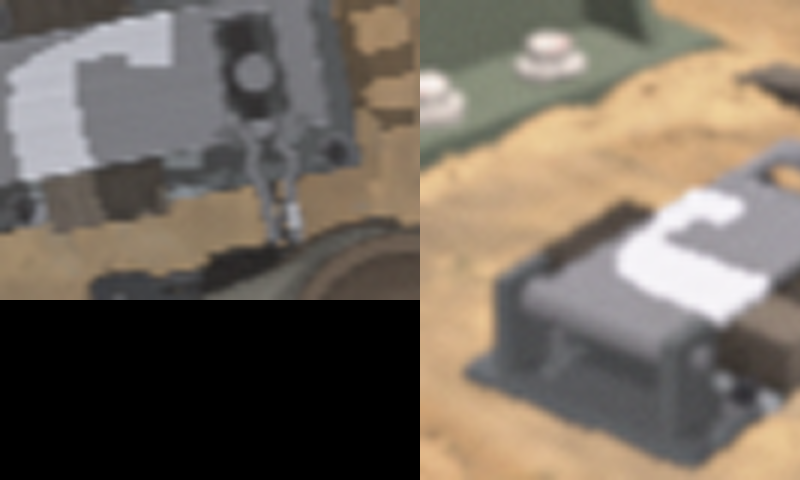

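```bash
cat > rect.py <<'E'
from station import *
import cv2,numpy as np,sys
def rect(name,out,z=.056,x0=.03,x1=.15,w=.05,sc=4500):
    d=capture(name);s=sense();p=np.array(s['tcp_pos']);R=np.array(s['ee_rot'])
    xs=np.arange(x1,x0,-1/sc);ys=np.arange(-w,w,1/sc)   # rows: tool x upward, cols: tool y to the right
    Y,X=np.meshgrid(ys,xs);W=p[:2]+X[...,None]*R[:2,0]+Y[...,None]*R[:2,1]
    W=np.dstack([W,np.full(X.shape,z)])
    c=W@d['R'].T+d['t'];n=c[...,:2]/c[...,2:];r2=(n**2).sum(-1,keepdims=True);n=n*(1+d['k1']*r2)
    u=(n[...,0]*d['fx']+d['cx']).astype(np.float32);v=(n[...,1]*d['fy']+d['cy']).astype(np.float32)
    im=cv2.remap(d['pixels'],u,v,cv2.INTER_CUBIC)
    for k in np.arange(-.04,.041,.01):
        q=int((k+w)*sc);cv2.line(im,(q,0),(q,8 if abs(k)>1e-6 else 540),(0,0,255),1)
    for k in np.arange(x0,x1,.01):
        q=int((x1-k)*sc);cv2.line(im,(0,q),(8 if abs(k-.1)>1e-6 else 450,q),(0,255,0),1)
    cv2.imwrite(out,im)
if __name__=='__main__':rect(*sys.argv[1:3])
E
python3 rect.py top pics/r1.png
```

```text
(no output)
```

View pics/r1.png

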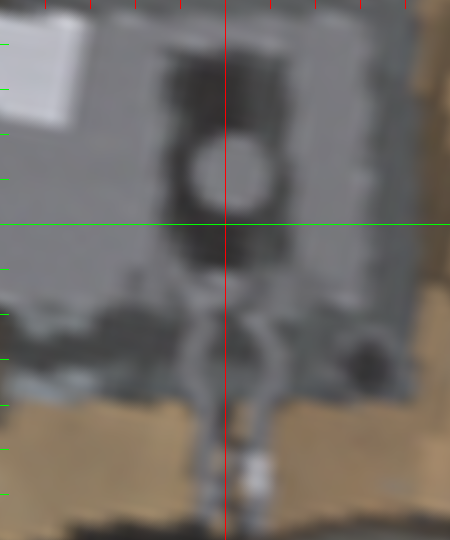

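>>> servo_tool(
  slide=[
    [0, 0, 0.002],
    [0, 0, 0.004],
    [0, 0, 0.006],
    [0, 0, 0.008],
    [0, 0, 0.0085],
  ],
  spin=[0, 0, 0, 0, 0],
  grip=[1, 1, 1, 1, 1],
)

```text
time_s: 12.57
tcp_pos: [0.4811, 0.0077, 0.0764]
ee_rot: [[0.985, 0.171, -0.0], [0.171, -0.985, -0.0], [-0.0, -0.0, -1.0]]
wrist_force: [0.2, -0.1, -0.5]
gripper_width: 0.178
gripper_force: 30.0
```

>>> servo_tool(
  slide=[
    [0, 0, 0.0003],
    [0, 0, 0.0006],
    [0, 0, 0.0009],
    [0, 0, 0.001],
    [0, 0, 0.001],
  ],
  spin=[0, 0, 0, 0, 0],
  grip=[1, 1, 1, 1, 1],
)

```text
time_s: 12.98
tcp_pos: [0.4813, 0.0078, 0.0756]
ee_rot: [[0.985, 0.171, 0.0], [0.171, -0.985, 0.0], [0.0, -0.0, -1.0]]
wrist_force: [0.5, 1.1, -1.0]
gripper_width: 0.179
gripper_force: 30.0
```

>>> servo_tool(
  slide=[
    [0, 0, 0.0003],
    [0, 0, 0.0006],
    [0, 0, 0.001],
    [0, 0, 0.001],
    [0, 0, 0.001],
  ],
  spin=[0, 0, 0, 0, 0],
  grip=[1, 1, 1, 1, 1],
)

```text
time_s: 13.4
tcp_pos: [0.4814, 0.0078, 0.0746]
ee_rot: [[0.985, 0.171, 0.0], [0.171, -0.985, 0.0], [0.0, 0.0, -1.0]]
wrist_force: [-0.3, -0.1, -0.0]
gripper_width: 0.174
gripper_force: 30.0
```

>>> servo_tool(
  slide=[
    [0, 0, 0.0003],
    [0, 0, 0.0006],
    [0, 0, 0.001],
    [0, 0, 0.001],
    [0, 0, 0.001],
  ],
  spin=[0, 0, 0, 0, 0],
  grip=[1, 1, 1, 1, 1],
)

```text
time_s: 13.82
tcp_pos: [0.4815, 0.0078, 0.0737]
ee_rot: [[0.985, 0.171, 0.0], [0.171, -0.985, 0.0], [0.0, -0.0, -1.0]]
wrist_force: [-0.5, -0.1, 1.0]
gripper_width: 0.177
gripper_force: 30.0
```

>>> servo_tool(
  slide=[
    [0.003, 0, -0.0008],
    [0.007, 0, -0.0008],
    [0.011, 0, -0.0008],
    [0.014, 0, -0.0008],
    [0.016, 0, -0.0008],
  ],
  spin=[0, 0, 0, 0, 0],
  grip=[1, 1, 1, 1, 1],
)

```text
time_s: 14.23
tcp_pos: [0.4977, 0.0106, 0.0743]
ee_rot: [[0.985, 0.171, 0.0], [0.171, -0.985, -0.0], [0.0, 0.0, -1.0]]
wrist_force: [-0.8, 0.8, 0.6]
gripper_width: 0.178
gripper_force: 30.0
```

>>> servo_tool(
  slide=[
    [0.001, 0, 0],
    [0.002, 0, 0],
    [0.003, 0, 0],
    [0.004, 0, 0],
    [0.005, 0, 0],
  ],
  spin=[0, 0, 0, 0, 0],
  grip=[1, 1, 1, 1, 1],
)

```text
time_s: 14.65
tcp_pos: [0.502, 0.0113, 0.0743]
ee_rot: [[0.985, 0.171, -0.0], [0.171, -0.985, -0.0], [-0.0, -0.0, -1.0]]
wrist_force: [0.3, -0.1, 0.7]
gripper_width: 0.177
gripper_force: 30.0
```

Travel 21 mm so far, free. On in small steps.

>>> servo_tool(
  slide=[
    [0.0006, 0, 0],
    [0.0012, 0, 0],
    [0.0018, 0, 0],
    [0.0024, 0, 0],
    [0.003, 0, 0],
  ],
  spin=[0, 0, 0, 0, 0],
  grip=[1, 1, 1, 1, 1],
)

```text
time_s: 15.07
tcp_pos: [0.505, 0.0119, 0.0743]
ee_rot: [[0.985, 0.171, -0.0], [0.171, -0.985, -0.0], [-0.0, -0.0, -1.0]]
wrist_force: [-0.8, -0.3, 0.1]
gripper_width: 0.179
gripper_force: 30.0
```

>>> servo_tool(
  slide=[
    [0.0004, 0, 0],
    [0.0008, 0, 0],
    [0.0012, 0, 0],
    [0.0016, 0, 0],
    [0.002, 0, 0],
  ],
  spin=[0, 0, 0, 0, 0],
  grip=[1, 1, 1, 1, 1],
)

```text
time_s: 15.48
tcp_pos: [0.5069, 0.0122, 0.0743]
ee_rot: [[0.985, 0.171, -0.0], [0.171, -0.985, 0.0], [-0.0, -0.0, -1.0]]
wrist_force: [-0.4, 0.5, 1.1]
gripper_width: 0.18
gripper_force: 30.0
```

>>> servo_tool(
  slide=[
    [0.0004, 0, 0],
    [0.0008, 0, 0],
    [0.0012, 0, 0],
    [0.0016, 0, 0],
    [0.002, 0, 0],
  ],
  spin=[0, 0, 0, 0, 0],
  grip=[1, 1, 1, 1, 1],
)

```text
time_s: 15.9
tcp_pos: [0.5082, 0.0123, 0.0742]
ee_rot: [[0.985, 0.171, -0.002], [0.171, -0.985, -0.0], [-0.002, 0.0, -1.0]]
wrist_force: [-2.6, -0.1, 1.1]
gripper_width: 0.176
gripper_force: 30.0
```

>>> servo_tool(
  slide=[
    [0.0003, 0, 0],
    [0.0006, 0, 0],
    [0.0009, 0, 0],
    [0.0012, 0, 0],
    [0.0015, 0, 0],
  ],
  spin=[0, 0, 0, 0, 0],
  grip=[1, 1, 1, 1, 1],
)

```text
time_s: 16.32
tcp_pos: [0.5092, 0.0124, 0.074]
ee_rot: [[0.985, 0.171, -0.003], [0.171, -0.985, -0.001], [-0.003, 0.0, -1.0]]
wrist_force: [-6.4, -0.4, 2.2]
gripper_width: 0.177
gripper_force: 30.0
```

>>> servo_tool(
  slide=[
    [0.0002, 0, 0],
    [0.0004, 0, 0],
    [0.0006, 0, 0],
    [0.0008, 0, 0],
    [0.001, 0, 0],
  ],
  spin=[0, 0, 0, 0, 0],
  grip=[1, 1, 1, 1, 1],
)

```text
time_s: 16.73
tcp_pos: [0.5095, 0.0124, 0.0739]
ee_rot: [[0.985, 0.171, -0.004], [0.171, -0.985, -0.001], [-0.004, 0.0, -1.0]]
wrist_force: [-5.9, -0.7, 3.5]
gripper_width: 0.18
gripper_force: 30.0
```

>>> servo_tool(
  slide=[
    [0.0002, 0, 0],
    [0.0004, 0, -0.0001],
    [0.0006, 0, -0.0002],
    [0.0008, 0, -0.0003],
    [0.001, 0, -0.0003],
  ],
  spin=[0, 0, 0, 0, 0],
  grip=[1, 1, 1, 1, 1],
)

```text
time_s: 17.15
tcp_pos: [0.5099, 0.0124, 0.074]
ee_rot: [[0.985, 0.17, -0.006], [0.17, -0.985, -0.001], [-0.006, 0.0, -1.0]]
wrist_force: [-7.2, -1.0, 3.9]
gripper_width: 0.178
gripper_force: 30.0
```

>>> servo_tool(
  slide=[
    [0.0002, 0, 0],
    [0.0004, 0, -0.0001],
    [0.0006, 0, -0.0002],
    [0.0008, 0, -0.0003],
    [0.001, 0, -0.0003],
  ],
  spin=[0, 0, 0, 0, 0],
  grip=[1, 1, 1, 1, 1],
)

```text
time_s: 17.57
tcp_pos: [0.5103, 0.0124, 0.0741]
ee_rot: [[0.985, 0.17, -0.007], [0.17, -0.985, -0.002], [-0.007, 0.0, -1.0]]
wrist_force: [-9.1, -0.3, 2.4]
gripper_width: 0.178
gripper_force: 30.0
```

>>> servo_tool(
  slide=[
    [0.0002, 0, 0],
    [0.0004, 0, -0.0001],
    [0.0006, 0, -0.0001],
    [0.0008, 0, -0.0001],
    [0.0008, 0, -0.0001],
  ],
  spin=[0, 0, 0, 0, 0],
  grip=[1, 1, 1, 1, 1],
)

```text
time_s: 17.98
tcp_pos: [0.5116, 0.0127, 0.0743]
ee_rot: [[0.985, 0.17, -0.006], [0.17, -0.985, -0.001], [-0.006, 0.0, -1.0]]
wrist_force: [-6.2, 0.3, 1.5]
gripper_width: 0.181
gripper_force: 30.0
```

Force falling with motion, so the shank is passing the bulges.

>>> servo_tool(
  slide=[
    [0.0002, 0, 0],
    [0.0004, 0, 0],
    [0.0006, 0, 0],
    [0.0008, 0, 0],
    [0.001, 0, 0],
  ],
  spin=[0, 0, 0, 0, 0],
  grip=[1, 1, 1, 1, 1],
)

```text
time_s: 18.4
tcp_pos: [0.5149, 0.0135, 0.0748]
ee_rot: [[0.985, 0.171, -0.001], [0.171, -0.985, -0.0], [-0.001, 0.0, -1.0]]
wrist_force: [-3.3, -0.7, -0.3]
gripper_width: 0.178
gripper_force: 30.0
```

>>> servo_tool(
  slide=[
    [0.0003, 0, 0],
    [0.0006, 0, 0],
    [0.0009, 0, 0],
    [0.0012, 0, 0],
    [0.0015, 0, 0],
  ],
  spin=[0, 0, 0, 0, 0],
  grip=[1, 1, 1, 1, 1],
)

```text
time_s: 18.82
tcp_pos: [0.5197, 0.0147, 0.0761]
ee_rot: [[0.985, 0.172, 0.007], [0.172, -0.985, 0.002], [0.007, -0.0, -1.0]]
wrist_force: [5.9, 1.1, -0.7]
gripper_width: 0.177
gripper_force: 30.0
```

>>> servo_tool(
  slide=[
    [0.0002, 0, 0],
    [0.0004, 0, 0],
    [0.0006, 0, 0],
    [0.0008, 0, 0],
    [0.001, 0, 0],
  ],
  spin=[0, 0, 0, 0, 0],
  grip=[1, 1, 1, 1, 1],
)

```text
time_s: 19.23
tcp_pos: [0.5197, 0.0147, 0.0759]
ee_rot: [[0.985, 0.172, 0.005], [0.172, -0.985, 0.001], [0.005, -0.0, -1.0]]
wrist_force: [5.0, 0.6, 0.4]
gripper_width: 0.182
gripper_force: 30.0
```

>>> servo_tool(
  slide=[
    [0.0003, 0, 0],
    [0.0006, 0, 0],
    [0.0009, 0, 0],
    [0.0012, 0, 0],
    [0.0012, 0, 0],
  ],
  spin=[0, 0, 0, 0, 0],
  grip=[1, 1, 1, 1, 1],
)

```text
time_s: 19.65
tcp_pos: [0.5195, 0.0145, 0.0753]
ee_rot: [[0.985, 0.171, 0.002], [0.171, -0.985, 0.001], [0.002, -0.0, -1.0]]
wrist_force: [5.4, 2.6, -0.7]
gripper_width: 0.178
gripper_force: 30.0
```

>>> servo_tool(
  slide=[
    [0.0002, 0, 0],
    [0.0004, 0, 0],
    [0.0006, 0, 0],
    [0.0008, 0, 0],
    [0.0008, 0, 0],
  ],
  spin=[0, 0, 0, 0, 0],
  grip=[1, 1, 1, 1, 1],
)

```text
time_s: 20.07
tcp_pos: [0.5195, 0.0144, 0.0749]
ee_rot: [[0.985, 0.171, -0.0], [0.171, -0.985, 0.0], [-0.0, -0.0, -1.0]]
wrist_force: [4.0, 1.8, -0.3]
gripper_width: 0.181
gripper_force: 30.0
```

>>> servo_tool(
  slide=[
    [0.0002, 0, 0],
    [0.0004, 0, 0],
    [0.0006, 0, 0],
    [0.0008, 0, 0],
    [0.0008, 0, 0],
  ],
  spin=[0, 0, 0, 0, 0],
  grip=[1, 1, 1, 1, 1],
)

```text
time_s: 20.48
tcp_pos: [0.5196, 0.0143, 0.0748]
ee_rot: [[0.985, 0.171, -0.002], [0.171, -0.985, -0.0], [-0.002, 0.0, -1.0]]
wrist_force: [2.8, 1.7, -0.7]
gripper_width: 0.181
gripper_force: 30.0
```

>>> servo_tool(
  slide=[
    [0, 0, 0],
    [0, 0, 0],
    [0, 0, 0],
    [0, 0, 0],
    [0, 0, 0],
  ],
  spin=[0, 0, 0, 0, 0],
  grip=[1, 1, 1, 1, 1],
)

```text
time_s: 20.9
tcp_pos: [0.5198, 0.0144, 0.0749]
ee_rot: [[0.985, 0.171, -0.001], [0.171, -0.985, -0.0], [-0.001, 0.0, -1.0]]
wrist_force: [1.7, 1.4, -0.5]
gripper_width: 0.18
gripper_force: 30.0
```

>>> servo_tool(
  slide=[
    [0.0002, 0, 0],
    [0.0004, 0, 0],
    [0.0006, 0, 0],
    [0.0008, 0, 0],
    [0.001, 0, 0],
  ],
  spin=[0, 0, 0, 0, 0],
  grip=[1, 1, 1, 1, 1],
)

```text
time_s: 21.32
tcp_pos: [0.5208, 0.0145, 0.0749]
ee_rot: [[0.985, 0.171, -0.001], [0.171, -0.985, -0.0], [-0.001, 0.0, -1.0]]
wrist_force: [0.7, 0.4, -0.1]
gripper_width: 0.178
gripper_force: 30.0
```

>>> servo_tool(
  slide=[
    [0.0002, 0, 0],
    [0.0004, 0, 0],
    [0.0006, 0, 0],
    [0.0008, 0, 0],
    [0.0008, 0, 0],
  ],
  spin=[0, 0, 0, 0, 0],
  grip=[1, 1, 1, 1, 1],
)

```text
time_s: 21.73
tcp_pos: [0.5218, 0.0147, 0.0749]
ee_rot: [[0.985, 0.171, -0.001], [0.171, -0.985, -0.0], [-0.001, 0.0, -1.0]]
wrist_force: [0.6, 0.3, -0.2]
gripper_width: 0.18
gripper_force: 30.0
```

>>> servo_tool(
  slide=[
    [0, 0, 0],
    [0, 0, 0],
    [0, 0, 0],
    [0, 0, 0],
    [0, 0, 0],
  ],
  spin=[0, 0, 0, 0, 0],
  grip=[0.75, 0.7, 0.6, 0.6, 0.6],
)

```text
time_s: 22.15
tcp_pos: [0.522, 0.0148, 0.075]
ee_rot: [[0.985, 0.171, -0.0], [0.171, -0.985, -0.0], [-0.0, 0.0, -1.0]]
wrist_force: [-0.6, 0.6, 0.1]
gripper_width: 0.381
gripper_force: 0.0
```

>>> servo_tool(
  slide=[
    [0, 0, -0.005],
    [0, 0, -0.02],
    [0, 0, -0.045],
    [0, 0, -0.08],
    [0, 0, -0.11],
  ],
  spin=[0, 0, 0, 0, 0],
  grip=[0.6, 0.6, 0.6, 0.6, 0.6],
)

```text
time_s: 22.57
tcp_pos: [0.522, 0.0147, 0.1869]
ee_rot: [[0.985, 0.171, 0.0], [0.171, -0.985, -0.0], [0.0, 0.0, -1.0]]
wrist_force: [0.6, -0.4, 0.1]
gripper_width: 0.397
gripper_force: 0.0
```

>>> servo_tool(
  slide=[
    [-0.03, 0, 0],
    [-0.06, 0, 0],
    [-0.09, 0, 0],
    [-0.11, 0, 0],
    [-0.12, 0, 0],
  ],
  spin=[0, 0, 0, 0, 0],
  grip=[0.6, 0.6, 0.6, 0.6, 0.6],
)

```text
time_s: 22.98
tcp_pos: [0.4012, -0.0064, 0.1854]
ee_rot: [[0.985, 0.171, -0.0], [0.171, -0.985, 0.0], [-0.0, -0.0, -1.0]]
wrist_force: [-0.5, 0.5, -0.2]
gripper_width: 0.403
gripper_force: 0.0
```

Run:
```python
from rect import rect
from station import *
import numpy as np,cv2
rect('top','pics/r2.png',x0=.12,x1=.25)
for n in('clip','clip_tab','clip_mouth','stud_place'):
    for c in('top','scene'):
        if c=='scene' and n=='clip': d=capture('scene')
        try:print(n,c,[(np.round(r['point'],4),round(r['conf'],2)) for r in tip_of(n,c)[:1]])
        except Exception as e:print(e)
d=capture('scene');b=cv2.resize(d['pixels'][140:250,190:340],None,fx=4,fy=4,interpolation=cv2.INTER_CUBIC)[:,250:]
a=cv2.imread('pics/r2.png');h=max(a.shape[0],b.shape[0])
f=lambda i:cv2.copyMakeBorder(i,0,h-i.shape[0],0,0,cv2.BORDER_CONSTANT)
m=np.hstack([f(a),f(b)]);print(m.shape);cv2.imwrite('pics/f.png',m);print(sense()['tcp_pos'],sense()['wrist_force'])
```

```text
clip top [(array([0.5934, 0.0266, 0.0453]), 0.61)]
clip scene [(array([0.5903, 0.0263, 0.0487]), 0.63)]
clip_tab top [(array([0.5211, 0.0126, 0.0519]), 0.5)]
clip_tab scene [(array([0.5198, 0.0117, 0.0454]), 0.79)]
clip_mouth top [(array([0.6162, 0.0267, 0.0495]), 0.69)]
clip_mouth scene [(array([0.6136, 0.0288, 0.0497]), 0.8)]
stud_place top [(array([0.5985, 0.0247, 0.0397]), 0.74)]
stud_place scene [(array([0.5968, 0.031 , 0.0454]), 0.69)]
(585, 800, 3)
[ 0.40430798 -0.00561694  0.18477509] [-0.6577917   0.18950161  0.51041295]
```

View pics/f.png

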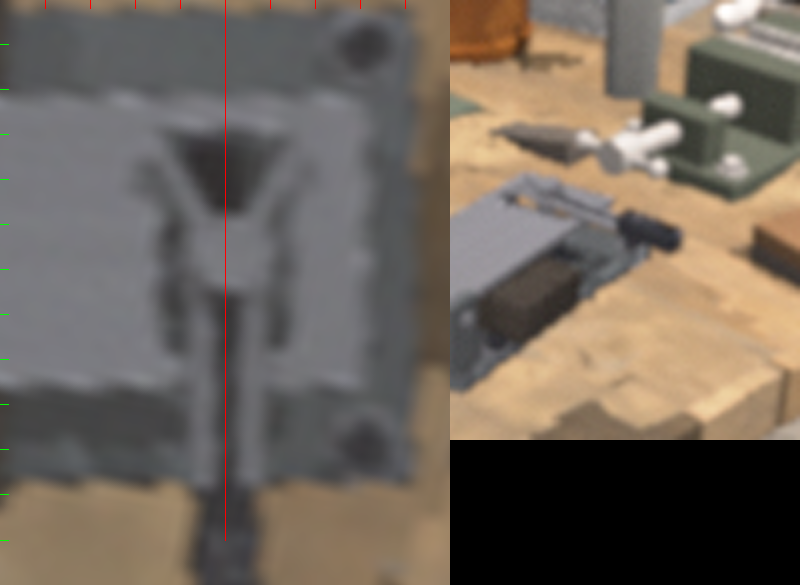

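The picture shows the clip's legs round the stud under its head. The head is at row 255, with the mouth tips about 24 mm ahead and the tab edge about 51 mm behind, so the clip is home and the strap is down.

```bash
python3 -c "
from station import *
print(finish_job())"
```

```text
the job is handed in; nothing more can be done
None
```

The strap is fully down and the clip snapped home round the stud, then released. The last pictures show it seated, no bystander was touched that I know of, and the job was handed in at about 23 s; no verdict came back.

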